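# True up the rack upright with a try square

## Robot

A 6-joint arm with a two-finger parallel gripper is mounted at the origin on a cart in front of the work surface, level with it; the furniture and walls round the work are solid. World frame = base frame: x ahead of the robot, y to its left, z up, the work surface at z = 0. Lengths are in m, angles in rad, forces in N, time in s.
With the tool pointing down it reaches from about 0.425 to 0.95 m from the base axis. Payload 3.5 kg.
Tool frame: the origin (TCP) lies between the finger pads; the fingertips stand 22 mm ahead of it and the grasp point (between the pads) lies 3 mm ahead of it (ctrl.nose_length is the z of the fingertips in the tool frame, in m); z points along the fingers, y is the line along which they close (so a half turn about z gives the same grasp; the last joint's range is limited). The gripper opens to 85 mm and grips with 20 to 120 N. Pads are 22 mm wide; open, the fingers measure 114 mm over their backs; the gripper's body (76 mm by 85 mm) begins 54 mm behind the grasp point. The pads swing forward as they close: fully open they stand 13 mm farther back than shut.
Start: joints at [1.158, 0.286, 1.577, -0, 1.279, -0.15], TCP at [0.175, 0.652, 0.253] pointing down, gripper open.
Joint ranges: [-2.77, 2.77], [-0.9, 2.22], [0.21, 2.48], [-1.53, 4.67], [0.24, 2.81], [-2.84, 2.84]. Speed limits (rad/s): [2.79, 2.79, 3.14, 3.14, 3.14, 3.14].

## Interface

Orientations are given as a unit quaternion [x, y, z, w].
In Python, from plant import ctrl gives the robot as it stands. The module is installed in compiled form; this text tells all that it offers.
- The arm moves only by the tool send_rows, never from a script. Its argument "rows" is text: rows parted by semicolons, each of 7 numbers parted by spaces: the turn, a rotation vector about the tool's x, y, z in fractions of the full range, 1 being 90 degrees, then the shift along the tool's x, y, z in fractions of the full range, 1 being 600 mm, then the opening, from -1 (shut) to 1 (fully open). A call has 1 to 8 rows; each row is the pose to reach, as a shift and turn from the pose commanded when the call began, along the tool's axes at that moment; what a row does not reach only later rows make up. A row lasts 1/8 s, in which the tool goes at most 62.5 mm and 10.7 degrees, less where a joint would pass 70% of its speed; a pose out of reach is approached as far as the arm can. Shift and turn numbers lie between -1 and 1, and a call with a number outside is refused. A call with a gripper value outside its range is refused whole. The fingers move at their own pace and stop on an object; "grip_force" is the grip in N (left out, the last holds). Time passes only in rows, so rows that repeat a pose let the fingers close. It gives the time, the measured TCP pose, the force, the opening and the grip force at its end, in the units of the state.
- ctrl.get_state(): the state, without advancing time (a new reading comes with each control period).
- ctrl.read_camera(name): name is "side" or "top"; returns a dict with "color" (384x512x3 uint8, red, green, blue), "fx", "fy", "cx", "cy" (pixels), "extrinsics" (4x4, takes a point from world to camera coordinates). Camera axes: x right, y down, z forward; pixel columns grow to the right and rows downward; lengths in m; the calibration is good to about 2 mm. A picture is of the moment at which its call begins. There is no depth.
- ctrl.sign_off(): hands the job in; it is judged then, once.
Trained networks look in a picture, given as the dict that the camera call returned (one of the last four; its "shot" number tells which), for a name from the list of things; names that differ only in an ending like _2 or _b are one class to them, and where a whole thing is asked for, a point or a joint stands for the part that bears it (a point fixed in the world has none). Each returns a list of dicts, best first, with "p" (0 to 1); they miss things now and then, are a little off and sometimes report something else, mostly with a low value. They report only what shows in the picture. A call takes as long as a camera call.
- ctrl.look_for(picture, target): "position" ([x, y, z] in m, in the coordinates of the camera as it stood for that picture, good to about 4 mm: the middle of the surface that is visible of it).
The state is a dict: "time": time; "qpos": joint angles; "dq": joint speeds; "joint_efforts": joint torques, N m; "eef_pos": TCP position; "tcp_rot": TCP orientation; "contact_force": force on the tool from outside, world axes, zero at the start; "wrist_torque": the same for the moment, N m; "opening": opening from 0.0 (shut) to 1.0 (fully open); "finger_force": force on a finger pad.
Only numpy, scipy, OpenCV 4.12 (cv2) and the standard library are available. Lean on these libraries where they do the work, as an engineer would, in place of code of your own. Each camera call takes 0.05 s, during which the arm holds its last target. There are 200 camera calls.

## Task

The upright of the small bottle rack leans on its sprung hinge and has to be held square to its foot board. First clear the loose cork off the foot board by dropping it into the terracotta cup, then pick up the try square, stand its stock on the foot board and press it firmly into the corner until the stock lies flat on the board and the blade is flush against the upright, which brings the upright plumb. Finish holding it there: do not let go of the square, and leave the candle, foil cutter and matchbox where they are.

Things in the scene. Friction and masses are not known exactly. Their poses are not given: they have to be found in the camera images.
- rack_foot: Flat oak foot board of the rack, fixed to the bar top, 250 x 90 mm and 18 mm thick. Origin at the centre of its underside, x along its length towards the upright, y across it, z up. The upright stands near its +x end, with its face 85 mm from the origin.
- corner (a point): The corner: the point on the board's top surface (18 mm above the bar) at the foot of the upright's face, in the middle of the board's width. Same axes as the foot board: +x points into the upright, the free board lies at -x.
- upright (a joint): Lean of the upright about a hinge at the foot of its face (at point corner, axis across the board), rad: 0 is plumb, positive leans to the free board (-x), 0.1 to 0.17 at the start. Weakly sprung: about 1 N at the top holds it plumb; let go, it leans back. Upright: pale wood, 24 mm thick, 60 mm wide, 95 mm tall.
- upright_top (a point): Middle of the top edge of the upright's face, 95 mm above point corner when plumb.
- try_square: Try square, 0.2 to 0.45 kg, standing on its stock. Dark wooden stock 130 (x) x 24 (y) x 30 mm (z); a steel blade 28 mm wide (x), 6 mm thick rises from one end to 105 mm above the underside. Origin: outer corner on the underside, where blade edge and stock end are flush, mid thickness. +x points outwards past the blade (to the upright in use), the stock runs along -x, z up along the blade.
- stock_grip (a point): A good place to grip the stock across its 24 mm: 85 mm from the blade's outer edge (x = -85 mm), 15 mm above the underside. Axes as the try square.
- loose_cork: Plain straight bottle cork standing on the foot board between the upright and the board's other end, 24 mm diameter, 46 mm tall. Origin at the centre of its underside, z along it.
- cork_mid (a point): Middle of the loose cork.
- cork_cup: Round open terracotta cup for corks, 96 mm across the rim, 70 mm tall, wall 4 mm. Origin at the centre of its underside.
- candle: Bystander: white candle, 65 mm across, 94 mm tall; the candle and the cup may be in either of two places. Origin under its centre.
- foil_cutter: Bystander: black ring, 47 mm across, 14 mm tall. Origin under its centre.
- matchbox: Bystander: matchbox, 36 x 53 x 15 mm. Origin under its centre.

How it is judged:
By the outcome, as a careful person would: the job done as asked, in the order asked, and still so for the second after the job is handed in, while the arm keeps its last pose, push and grip.
It also fails if it takes over 64 s, if anything falls off the work surface, if the arm or the gripper's body presses on something with over 40 N, if the wrist force passes 120 N, or if a joint passes its speed limit or range.

## Working session

There is one attempt and no reset: what is moved stays moved. The work goes in short steps, Python scripts to look and compute and a tool call to move; the robot and the scene stay as the last step left them, time stands still between calls to the robot, and variables do not carry over. Pictures are saved under pics/ and viewed, at most 10 in all, crops included, and the job is handed in when it is done.

Besides the shell and the picture viewer there is one more tool, called after ">>>" by a JSON object that holds its "api" and its "payload", one argument or row to a line. send_rows: Moves the arm, as the interface text tells. Its arguments: {"type":"object","properties":{"rows":{"type":"string"},"grip_force":{"type":"number"}},"required":["rows"]}

```bash
mkdir -p pics; cat > h.py <<'E'
from plant import ctrl
import numpy as np, cv2
from scipy.spatial.transform import Rotation as R
def shot(n,fn=None):
    p=ctrl.read_camera(n)
    if fn: cv2.imwrite('pics/'+fn,p['color'][:,:,::-1])
    return p
def w(p,c): # camera->world
    E=np.array(p['extrinsics']); return E[:3,:3].T@(np.array(c)-E[:3,3])
def ray(p,u,v,z): # pixel -> world at height z
    E=np.array(p['extrinsics']); o=-E[:3,:3].T@E[:3,3]
    d=E[:3,:3].T@np.array([(u-p['cx'])/p['fx'],(v-p['cy'])/p['fy'],1]); return o+d*(z-o[2])/d[2]
def look(p,t,k=2):
    return [(round(d['p'],2),np.round(w(p,d['position']),4)) for d in ctrl.look_for(p,t)[:k]]
def rel(T,pos):  # world target -> tool shift mm
    s=ctrl.get_state(); return R.from_quat(s['tcp_rot']).inv().apply(np.array(pos)-s['eef_pos'])*1000
E
python3 - <<'E'
from h import *
s=ctrl.get_state(); print(s, ctrl.nose_length); print(R.from_quat(s['tcp_rot']).as_matrix().round(3))
ps={n:shot(n,n+'0.png') for n in('side','top')}
for t in ['rack_foot','upright','upright_top','try_square','stock_grip','loose_cork','cork_mid','cork_cup','candle','foil_cutter','matchbox']:
    for n,p in ps.items(): print(t,n,look(p,t))
for n,p in ps.items(): print(n, (-p['extrinsics'][:3,:3].T@p['extrinsics'][:3,3]).round(3),p['fx'])
E
```

```text
{'time': 0.0, 'qpos': array([ 1.15795977e+00,  2.87215480e-01,  1.57817448e+00, -1.45704978e-05,
        1.27860748e+00, -1.50006456e-01]), 'dq': array([-4.20757667e-04, -9.74112399e-05, -1.11348124e-03,  1.06152060e-03,
       -3.16610108e-03, -2.22000817e-04]), 'joint_efforts': array([-1.76930776e-04, -4.05972362e+01, -2.92630255e+01, -1.38582109e-04,
        5.61652952e-03, -1.23712206e-05]), 'eef_pos': array([0.17510748, 0.65126352, 0.25191527]), 'tcp_rot': array([ 1.31034941e-01,  9.91377021e-01, -1.15702710e-03, -3.27230080e-04]), 'contact_force': array([-0.28868743,  0.72814211,  0.51136669]), 'wrist_torque': array([ 0.00915008, -0.00145155, -0.03881063]), 'finger_force': 0.0, 'opening': 0.9996027666737499} 0.022
[[-0.966  0.26  -0.001]
 [ 0.26   0.966 -0.002]
 [ 0.    -0.002 -1.   ]]
rack_foot side [(0.85, array([0.5664, 0.0365, 0.0173])), (0.49, array([0.7332, 0.0982, 0.0174]))]
rack_foot top [(0.61, array([0.5521, 0.0459, 0.0166]))]
upright side [(0.67, array([0.5589, 0.1105, 0.0772])), (0.63, array([0.5649, 0.0345, 0.0134]))]
upright top [(0.63, array([0.5379, 0.1207, 0.10
[... 522 characters left out ...]
.5654, 0.0213, 0.0525]))]
loose_cork top []
cork_mid side [(0.58, array([0.5606, 0.0222, 0.0491])), (0.47, array([ 0.7105, -0.0804,  0.0104]))]
cork_mid top [(0.45, array([0.5574, 0.0266, 0.0643]))]
cork_cup side [(0.56, array([0.604 , 0.2804, 0.0468]))]
cork_cup top [(0.66, array([0.616 , 0.3144, 0.0397]))]
candle side []
candle top [(0.66, array([0.4739, 0.3275, 0.0806]))]
foil_cutter side [(0.59, array([ 0.711 , -0.0802,  0.006 ]))]
foil_cutter top [(0.61, array([ 0.711 , -0.071 ,  0.0137]))]
matchbox side [(0.56, array([0.7325, 0.097 , 0.0183]))]
matchbox top [(0.63, array([0.5521, 0.0421, 0.0178]))]
side [ 0.655 -0.94   0.667] 448.0861264979188
top [0.064 0.061 1.141] 449.38427536966003
```

View pics/top0.png

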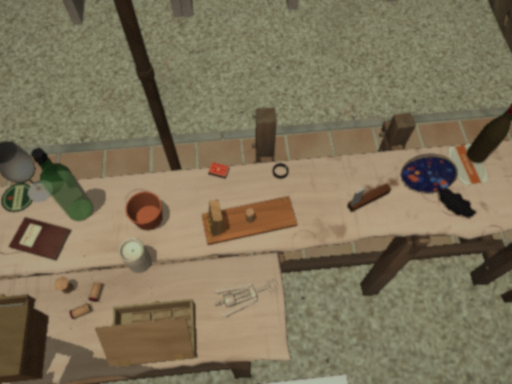

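View pics/side0.png

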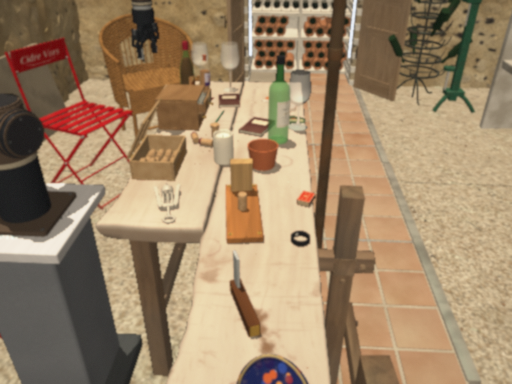

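The top view shows the foot board spanning about (203,217) to (298,221), with the upright at (216,212) and the cork at (250,214). The cup is at (145,211), the candle at (135,253), and the try square runs from (350,207) to (390,187). The side view agrees. I'll enlarge both for precise edges.

```bash
python3 - <<'E'
import cv2,numpy as np
t=cv2.imread('pics/top0.png');s=cv2.imread('pics/side0.png')
c=lambda i,u,v,w,h,k:cv2.resize(i[v:v+h,u:u+w],None,fx=k,fy=k,interpolation=cv2.INTER_CUBIC)
a=np.hstack([c(t,195,185,110,75,4),c(t,340,175,60,50,6)[:300]])
b=np.hstack([c(s,215,150,65,100,3),c(s,220,245,60,100,3)]);b=cv2.copyMakeBorder(b,0,0,0,a.shape[1]-b.shape[1],0)
cv2.imwrite('pics/crop.png',np.vstack([a,b])) 
E
```

```text
(no output)
```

View pics/crop.png

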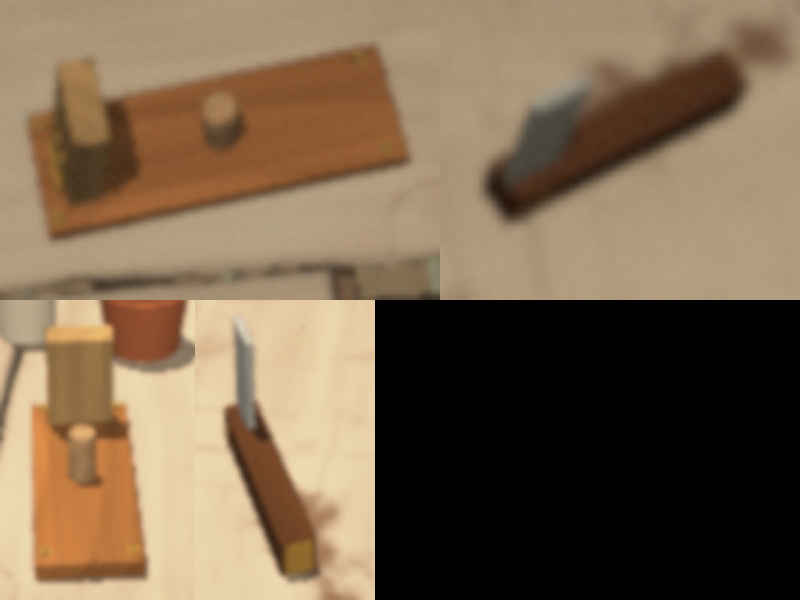

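```bash
cat >> h.py <<'E'
from scipy.optimize import least_squares
def pose(x): return R.from_euler('z',x[2]).as_matrix(),np.array([x[0],x[1],x[3] if len(x)>3 else 0])
def proj(p,X):
    E=np.array(p['extrinsics']);c=X@E[:3,:3].T+E[:3,3]
    return c[:,:2]/c[:,2:]*[p['fx'],p['fy']]+[p['cx'],p['cy']]
def fit(obs,x0): # obs: list of (pic, local pts, pixels)
    f=lambda x:np.concatenate([(proj(p,np.array(L,float)@pose(x)[0].T+pose(x)[1])-np.array(U)).ravel() for p,L,U in obs])
    r=least_squares(f,x0,loss='soft_l1'); return r.x,r.fun.reshape(-1,2).round(1)
E
python3 - <<'E'
from h import *
s,t=shot('side'),shot('top')
B=[[.125,.045,.018],[.125,-.045,.018],[-.125,-.045,.018],[-.125,.045,.018]]
# board +x points to +y world; +y board -> -x world (image down in top)
x,r=fit([(t,B,[[208,244.5],[202,213.8],[288.8,196.3],[297.5,224.5]]),(s,B,[[226,185],[257.3,185],[263.3,236.7],[227.3,238.7]])],[.56,.04,1.5])
print('board',x,r.tolist())
Rb,o=pose(x); print('corner',o+Rb@[.085,0,.018])
f=lambda u,v:[340+(u-440)/6,175+v/6]
g=lambda u,v:[220+(u-195)/3,245+(v-300)/3]
x,r=fit([(t,[[-.13,-.012,.03],[-.13,.012,0],[0,.012,0],[0,0,.105],[-.028,0,.105]],[f(728,52),f(745,88),f(512,215),f(545,90),f(588,83)]),
 (s,[[-.13,.012,.03],[-.13,-.012,.03],[-.13,.012,0],[-.13,-.012,0],[0,.012,.03],[0,0,.105]],[g(283,545),g(312,540),g(285,570),g(314,572),g(228,405),g(238,318)])],[.58,-.3,1.5])
print('square',x,r.tolist()); Rs,o=pose(x);print('grip',o+Rs@[-.085,0,.015])
# cork: top crop top centre (221,103)
print('cork top',ray(t,195+221/4,185+104/4,.064),'base side',ray(s,215+86/3,150+(480-300)/3,.018))
# cup rim centre by colour
h=cv2.cvtColor(t['color'],cv2.COLOR_RGB2HSV)
m=cv2.inRange(h,(0,90,60),(14,255,255));n,l,st,c=cv2.connectedComponentsWithStats(m)
for i in range(1,n):
    if st[i,4]>150: print('red',st[i],c[i])
for v in (205,207): print('cup',ray(t,144,v,.07))
E
```

```text
board [0.5654744  0.03099422 1.69890471] [[-0.5, -1.6], [-0.4, -0.9], [0.7, -1.8], [0.6, -1.3], [-1.7, -0.5], [-1.4, -1.4], [-0.1, 0.1], [-2.0, -0.4]]
corner [0.55461495 0.11529767 0.018     ]
square [ 0.57606658 -0.24988366  1.93978278] [[-0.3, -2.6], [-1.1, 3.0], [-0.8, 0.5], [-1.3, 0.6], [0.6, -2.5], [-1.0, 1.0], [1.8, -0.4], [-1.7, 4.0], [1.0, 0.2], [-1.2, 0.4], [0.5, -0.4]]
grip [ 0.60672356 -0.3291626   0.015     ]
cork top [0.56501696 0.02857286 0.064     ] base side [0.57031225 0.02362108 0.018     ]
red [456 144  25  40 373] [467.68632708 164.45040214]
red [208 161  22  17 262] [218.28244275 169.03435115]
red [352 179  45  30 370] [373.75135135 192.89189189]
red [ 125  190   38   41 1135] [144.42026432 209.49339207]
red [ 202  196   95   48 2337] [253.26529739 219.59349593]
red [   9  218   61   41 1235] [ 41.87530364 238.86882591]
cup [0.60822247 0.30664959 0.07      ]
cup [0.60232744 0.30657695 0.07      ]
```

```bash
cat >> h.py <<'E'
def plan(pos,yyaw): # tool y yaw in deg, tool down
    s=ctrl.get_state(); q=R.from_quat(s['tcp_rot']); a=np.radians(yyaw)
    best=None
    for b in (a,a+np.pi):
        y=np.array([np.cos(b),np.sin(b),0]);z=np.array([0,0,-1.]);T=R.from_matrix(np.c_[np.cross(y,z),y,z])
        v=(q.inv()*T).as_rotvec(degrees=True)
        if best is None or np.linalg.norm(v)<np.linalg.norm(best): best=v
    print('t',s['time'],'turn',best.round(2),'shift',rel(0,pos).round(1),'at',s['eef_pos'].round(4),'F',s['contact_force'].round(1),'open',round(s['opening'],3),'q',s['qpos'].round(2))
E
python3 -c "
from h import *
plan([.566,.026,.13],7.3)"
```

```text
t 1.3 turn [ 0.    0.   67.64] shift [-539.8 -502.9  123.4] at [0.1753 0.6518 0.2534] F [-0.  -0.1  0.7] open 1.001 q [ 1.16  0.29  1.58 -0.    1.28 -0.15]
```

Careful with the scale: shifts go in shares of 600 mm and turns go in shares of 90 degrees. That gives: -540 mm / 600 = -0.9, -503 mm / 600 = -0.8383, 67.6 degrees / 90 = 0.7511.

>>> {"api": "send_rows", "payload": {
  "rows": "0 0 0.2222 -0.3 -0.28 0 1; 0 0 0.4444 -0.6 -0.5583 0.0333 1; 0 0 0.7511 -0.9 -0.8383 0.1 1; 0 0 0.7511 -0.9 -0.8383 0.1 1; 0 0 0.7511 -0.9 -0.8383 0.1 1; 0 0 0.7511 -0.9 -0.8383 0.1 0.2; 0 0 0.7511 -0.9 -0.8383 0.1 0; 0 0 0.7511 -0.9 -0.8383 0.1 0"
}}

```text
time: 2.3
eef_pos: [0.4401, 0.2273, 0.216]
tcp_rot: [0.66, 0.751, 0.001, 0.0]
contact_force: [1.5, -0.2, -0.1]
opening: 0.494
finger_force: 0.0
```

>>> {"api": "send_rows", "payload": {
  "rows": "0 0 0 0 0 0 0; 0 0 0 0 0 0 0"
}}

```text
time: 2.55
eef_pos: [0.4392, 0.2292, 0.2158]
tcp_rot: [0.661, 0.751, 0.0, -0.0]
contact_force: [0.3, 0.2, 1.1]
opening: 0.501
finger_force: 0.0
```

```bash
python3 -c "
from h import *
plan([.566,.026,.052],7.3)"
```

```text
t 2.55 turn [-0.   -0.03 -0.01] shift [-217.7  100.1  163.7] at [0.4392 0.2292 0.2158] F [0.3 0.2 1.1] open 0.501 q [ 0.28 -0.08  2.05  0.    1.18  0.15]
```

To row units: -218 mm / 600 = -0.3633, 100 mm / 600 = 0.1667.

>>> {"api": "send_rows", "payload": {
  "rows": "0 0 0 -0.1 0.0467 0.0333 0.2; 0 0 0 -0.3633 0.1667 0.1333 0.2; 0 0 0 -0.3633 0.1667 0.1333 0.2; 0 0 0 -0.3633 0.1667 0.1333 0.2; 0 0 0 -0.3633 0.1667 0.1333 0.2; 0 0 0 -0.3633 0.1667 0.1333 0.2; 0 0 0 -0.3633 0.1667 0.1333 0.2; 0 0 0 -0.3633 0.1667 0.1333 0.2"
}}

```text
time: 3.55
eef_pos: [0.566, 0.0272, 0.1364]
tcp_rot: [0.659, 0.752, 0.0, 0.0]
contact_force: [0.5, -0.0, 0.5]
opening: 0.602
finger_force: 0.0
```

```bash
python3 -c "
from h import *
plan([.566,.026,.052],7.3)
s=shot('side')
c=lambda i,u,v,w,h,k:cv2.resize(i[v:v+h,u:u+w],None,fx=k,fy=k,interpolation=cv2.INTER_CUBIC)
t=shot('top')
cv2.imwrite('pics/a.png',np.hstack([c(s['color'],195,110,110,140,4),c(t['color'],205,150,80,140,4)])[:,:,::-1])
"
```

```text
t 3.55 turn [0.07 0.01 0.18] shift [-1.2 -0.3 84.4] at [0.566  0.0272 0.1364] F [ 0.5 -0.   0.5] open 0.602 q [-0.13  0.18  1.94  0.    1.03 -0.26]
```

View pics/a.png

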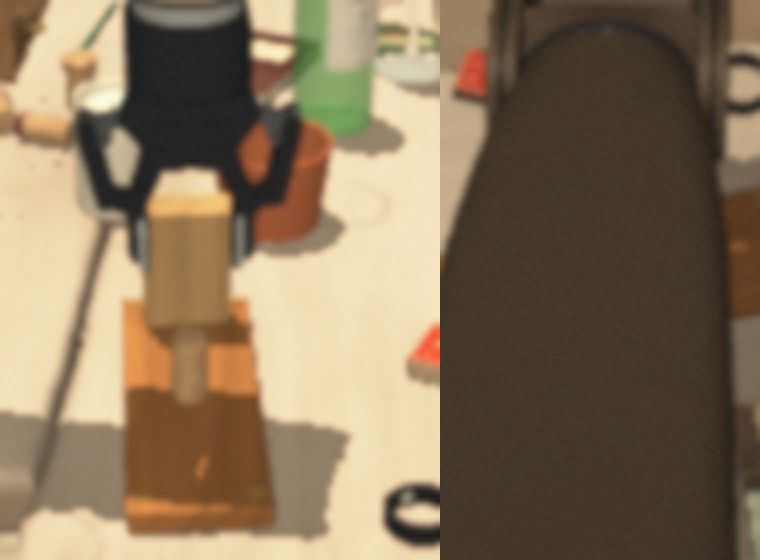

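The side view shows the open fingers, at crop x of about 140 and 242, centred on the cork at x of about 190. The upright is visible between them, so I'll descend.

To row units: 84 mm / 600 = 0.14, 70 mm / 600 = 0.1167.

>>> {"api": "send_rows", "payload": {
  "rows": "0 0 0 -0.0017 0 0.0667 0.2; 0 0 0 -0.0017 0 0.1167 0.2; 0 0 0 -0.0017 0 0.14 0.2; 0 0 0 -0.0017 0 0.14 0.2; 0 0 0 -0.0017 0 0.14 -1; 0 0 0 -0.0017 0 0.14 -1; 0 0 0 -0.0017 0 0.14 -1; 0 0 0 -0.0017 0 0.14 -1",
  "grip_force": 30
}}

```text
time: 4.65
eef_pos: [0.5677, 0.0245, 0.0534]
tcp_rot: [0.66, 0.751, 0.001, 0.001]
contact_force: [-0.7, 0.6, 5.7]
opening: 0.261
finger_force: 29.8
```

>>> {"api": "send_rows", "payload": {
  "rows": "0 0 0 0 0 0 -1; 0 0 0 0 0 0 -1; 0 0 0 0 0 -0.0833 -1; 0 0 0 0 0 -0.1667 -1; 0 0 0 0 0 -0.2 -1; 0 0 0 0 0 -0.2 -1"
}}

```text
time: 5.4
eef_pos: [0.567, 0.0246, 0.1728]
tcp_rot: [0.66, 0.751, 0.001, 0.001]
contact_force: [0.5, -0.1, -0.3]
opening: 0.265
finger_force: 29.5
```

```bash
python3 -c "
from h import *
plan([.606,.307,.17],7.3)
s=shot('side')
c=lambda i,u,v,w,h,k:cv2.resize(i[v:v+h,u:u+w],None,fx=k,fy=k,interpolation=cv2.INTER_CUBIC)
cv2.imwrite('pics/b.png',c(s['color'],195,60,110,190,3)[:,:,::-1])
"
```

```text
t 5.4 turn [0.16 0.04 0.04] shift [275.1  74.8   2.8] at [0.567  0.0246 0.1728] F [ 0.5 -0.1 -0.3] open 0.265 q [-0.14  0.13  1.91 -0.    1.09 -0.26]
```

View pics/b.png

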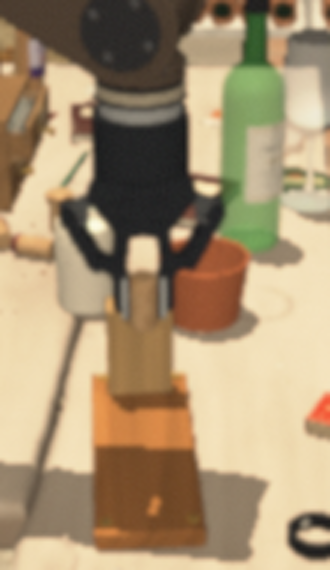

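The cork is held between the pads at (145,300), and the board is clear. Next I'll carry it to the cup.

To row units: 275 mm / 600 = 0.4583, 240 mm / 600 = 0.4.

>>> {"api": "send_rows", "payload": {
  "rows": "0 0 0 0 0 -0.0333 -1; 0 0 0 0.1 0.025 -0.05 -1; 0 0 0 0.2 0.055 -0.05 -1; 0 0 0 0.3 0.0833 -0.05 -1; 0 0 0 0.4 0.1083 -0.05 -1; 0 0 0 0.4583 0.125 -0.0167 -1; 0 0 0 0.4583 0.125 0 -1; 0 0 0 0.4583 0.125 0 -1"
}}

```text
time: 6.45
eef_pos: [0.6045, 0.3061, 0.1694]
tcp_rot: [0.66, 0.751, -0.002, -0.001]
contact_force: [-0.4, -0.5, 0.1]
opening: 0.264
finger_force: 29.5
```

```bash
python3 -c "
from h import *
plan([.607,.308,.1],7.3)
s=shot('side');t=shot('top')
print(look(s,'cork_cup'),look(t,'cork_cup'))
c=lambda i,u,v,w,h,k:cv2.resize(i[v:v+h,u:u+w],None,fx=k,fy=k,interpolation=cv2.INTER_CUBIC)
cv2.imwrite('pics/c.png',np.hstack([c(s['color'],210,60,100,120,4),c(t['color'],100,150,90,120,4)])[:,:,::-1])
"
```

```text
t 6.45 turn [-0.26  0.08  0.04] shift [ 1.7  3.  69.4] at [0.6045 0.3061 0.1694] F [-0.4 -0.5  0.1] open 0.264 q [ 0.32  0.37  1.63 -0.    1.15  0.19]
[(0.84, array([0.6043, 0.2796, 0.0458]))] []
```

View pics/c.png

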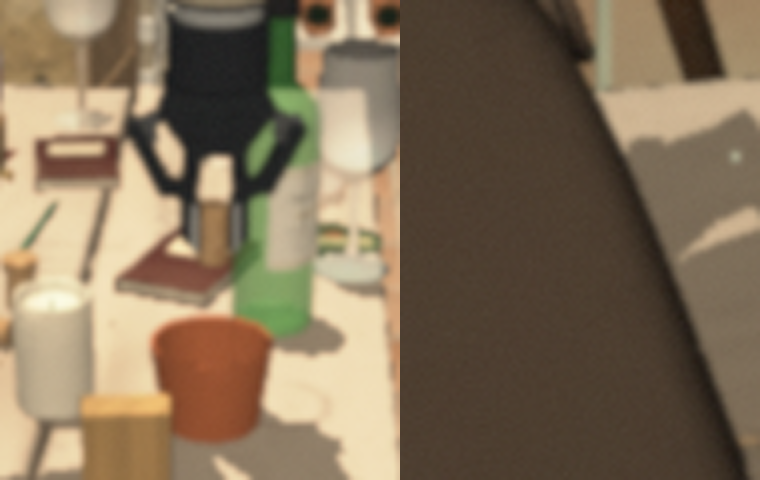

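The cork, at (214,235), hangs centred above the cup, whose rim centre is near (213,335). Next: lower, open and rise.

To row units: 69 mm / 600 = 0.115, 45 mm / 600 = 0.075.

>>> {"api": "send_rows", "payload": {
  "rows": "0 0 0 0.0033 0.005 0.075 -1; 0 0 0 0.0033 0.005 0.115 -1; 0 0 0 0.0033 0.005 0.115 -1; 0 0 0 0.0033 0.005 0.115 -1; 0 0 0 0.0033 0.005 0.115 0; 0 0 0 0.0033 0.005 0.115 0; 0 0 0 0.0033 0.005 0.115 0; 0 0 0 0.0033 0.005 0.115 0"
}}

```text
time: 7.65
eef_pos: [0.6084, 0.3094, 0.1028]
tcp_rot: [0.66, 0.751, 0.0, 0.0]
contact_force: [-0.5, -0.5, 0.8]
opening: 0.498
finger_force: 0.0
```

To row units: -300 mm / 600 = -0.5, -240 mm / 600 = -0.4.

>>> {"api": "send_rows", "payload": {
  "rows": "0 0 0 0 0 -0.0833 0; 0 0 0 0 0 -0.1667 0; 0 0 0 -0.1 0 -0.2 0; 0 0 0 -0.2 0 -0.2 0; 0 0 0 -0.3 0 -0.2 0; 0 0 0 -0.4 0 -0.2 0; 0 0 0 -0.5 0 -0.2 0; 0 0 0 -0.5 0 -0.2 0"
}}

```text
time: 8.65
eef_pos: [0.647, 0.0076, 0.2226]
tcp_rot: [0.663, 0.749, -0.0, 0.0]
contact_force: [-0.4, 0.9, 1.0]
opening: 0.502
finger_force: 0.0
```

```bash
python3 -c "
from h import *
plan([.607,-.329,.15],111.1+90)
s=shot('side');t=shot('top')
c=lambda i,u,v,w,h,k:cv2.resize(i[v:v+h,u:u+w],None,fx=k,fy=k,interpolation=cv2.INTER_CUBIC)
cv2.imwrite('pics/d.png',np.vstack([np.hstack([c(s['color'],220,80,60,120,4),c(t['color'],100,160,120,120,4)])[:300],np.hstack([c(t['color'],342,178,55,35,7),c(s['color'],225,245,40,35,7)])])[:,:,::-1])
"
```

```text
t 8.65 turn [  0.     0.05 -14.09] shift [-329.1  -80.8   72.9] at [0.647  0.0076 0.2226] F [-0.4  0.9  1. ] open 0.502 q [-0.14  0.25  1.68 -0.    1.21 -0.27]Traceback (most recent call last):
  File "<string>", line 6, in <module>
    cv2.imwrite('pics/d.png',np.vstack([np.hstack([c(s['color'],220,80,60,120,4),c(t['color'],100,160,120,120,4)])[:300],np.hstack([c(t['color'],342,178,55,35,7),c(s['color'],225,245,40,35,7)])])[:,:,::-1])
                             ~~~~~~~~~^^^^^^^^^^^^^^^^^^^^^^^^^^^^^^^^^^^^^^^^^^^^^^^^^^^^^^^^^^^^^^^^^^^^^^^^^^^^^^^^^^^^^^^^^^^^^^^^^^^^^^^^^^^^^^^^^^^^^^^^^^^^^^^^^^^^^^^^^^^^^^^^^^^^^^^^^^^^^
    return _nx.concatenate(arrs, 0, dtype=dtype, casting=casting)
           ~~~~~~~~~~~~~~~^^^^^^^^^^^^^^^^^^^^^^^^^^^^^^^^^^^^^^^
ValueError: all the input array dimensions except for the concatenation axis must match exactly, but along dimension 1, the array at index 0 has size 720 and the array at index 1 has size 665
```

```bash
python3 -c "
from h import *
s=shot('side');t=shot('top')
def crop(p,u,v,w,h,k,x=None):
    i=np.ascontiguousarray(cv2.resize(p['color'][v:v+h,u:u+w],None,fx=k,fy=k,interpolation=cv2.INTER_CUBIC))
    if x is not None:
        Rm,o=pose(x)
        L=[[(0,.012,.03),(-.13,.012,.03),(-.13,-.012,.03),(0,-.012,.03),(0,.012,.03)],[(0,.012,0),(-.13,.012,0),(-.13,-.012,0),(0,-.012,0),(0,.012,0)],[(0,0,.03),(0,0,.105),(-.028,0,.105),(-.028,0,.03)]]
        for l in L:
            q=((proj(p,np.array(l)@Rm.T+o)-[u,v]+.5)*k*8).astype(np.int32); cv2.polylines(i,[q],False,(0,255,0),1,cv2.LINE_AA,3)
    return i
x=[.5761,-.2499,1.9398]
a=np.hstack([crop(s,220,100,50,70,4),crop(t,115,170,75,70,4)]);b=np.hstack([crop(t,342,178,55,40,8,x),crop(s,225,245,42,100,4,x)[:320]] if 0 else [crop(t,342,178,55,40,8,x)])
c2=crop(s,225,245,42,100,6,x)
l=np.vstack([a,b[:, :]]) if a.shape[1]==b.shape[1] else np.vstack([cv2.copyMakeBorder(a,0,0,0,max(0,540-a.shape[1]),0),cv2.copyMakeBorder(b,0,0,0,540-b.shape[1],0)])
cv2.imwrite('pics/d.png',np.hstack([l[:600],c2[:600]])[:,:,::-1])
"
```

```text
(no output)
```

View pics/d.png

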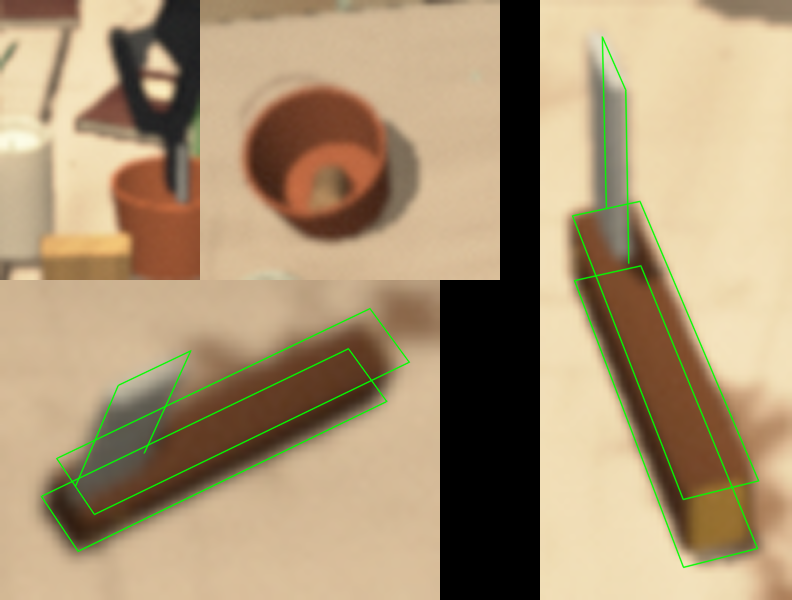

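The cork lies in the cup, seen at (330,190) in the top inset. The wireframe matches the square to about 3 mm. Next I'll move above the stock grip.

To row units: -329 mm / 600 = -0.5483, -300 mm / 600 = -0.5, -14 degrees / 90 = -0.1556.

>>> {"api": "send_rows", "payload": {
  "rows": "0 0 -0.0556 -0.1 -0.025 0 0.4; 0 0 -0.1111 -0.2 -0.05 0.0167 0.4; 0 0 -0.1556 -0.3 -0.075 0.0333 0.4; 0 0 -0.1556 -0.4 -0.1 0.0667 0.4; 0 0 -0.1556 -0.5 -0.1233 0.0833 0.4; 0 0 -0.1556 -0.5483 -0.135 0.0833 0.4; 0 0 -0.1556 -0.5483 -0.135 0.0833 0.4; 0 0 -0.1556 -0.5483 -0.135 0.0833 0.4"
}}

```text
time: 9.85
eef_pos: [0.609, -0.3229, 0.1726]
tcp_rot: [0.563, 0.826, 0.0, -0.0]
contact_force: [0.3, 0.3, 0.0]
opening: 0.7
finger_force: 0.0
```

```bash
python3 -c "
from h import *
plan([.606,-.329,.026],111.1+90)"
```

```text
t 9.85 turn [ 0.01 -0.04  0.35] shift [ -4.7  -5.1 146.6] at [ 0.609  -0.3229  0.1726] F [0.3 0.3 0. ] open 0.7 q [-0.63  0.39  1.6   0.    1.15 -1.01]
```

To row units: 146 mm / 600 = 0.2433, 135 mm / 600 = 0.225, 0.3 degrees / 90 = 0.0033.

>>> {"api": "send_rows", "payload": {
  "rows": "0 0 0.0033 -0.0083 -0.0083 0.0833 0.4; 0 0 0.0033 -0.0083 -0.0083 0.1667 0.4; 0 0 0.0033 -0.0083 -0.0083 0.225 0.4; 0 0 0.0033 -0.0083 -0.0083 0.2433 0.4; 0 0 0.0033 -0.0083 -0.0083 0.2433 0.4; 0 0 0.0033 -0.0083 -0.0083 0.2433 0.4"
}}

```text
time: 10.6
eef_pos: [0.6072, -0.3317, 0.0293]
tcp_rot: [0.566, 0.825, -0.0, 0.002]
contact_force: [1.0, -0.6, 0.5]
opening: 0.701
finger_force: 0.0
```

```bash
python3 -c "
from h import *
plan([.606,-.329,.026],111.1+90)
s=shot('side');t=shot('top')
z=lambda p,u,v,w,h,k:cv2.resize(p['color'][v:v+h,u:u+w],None,fx=k,fy=k,interpolation=cv2.INTER_CUBIC)
cv2.imwrite('pics/e.png',np.hstack([z(s,205,240,80,100,5),z(t,340,160,60,100,5)])[:,:,::-1])
"
```

```text
t 10.6 turn [ 0.13  0.21 -0.01] shift [ 3.  -0.1  3.3] at [ 0.6072 -0.3317  0.0293] F [ 1.  -0.6  0.5] open 0.701 q [-0.65  0.56  1.65  0.    0.93 -1.01]
```

View pics/e.png

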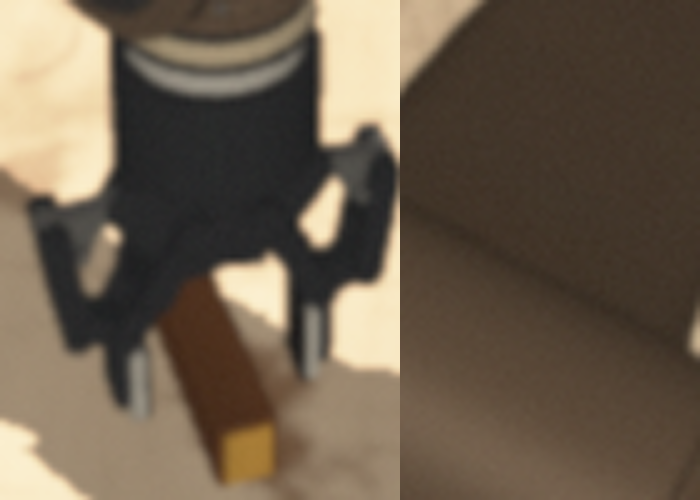

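The stock passes between the pads, which sit at (135,385) and (312,345), and it is nearly centred. I'll close on it.

To row units: 3 mm / 600 = 0.005.

>>> {"api": "send_rows", "payload": {
  "rows": "0 0 0 0.005 0 0.005 0; 0 0 0 0.005 0 0.005 -0.2; 0 0 0 0.005 0 0.005 -1; 0 0 0 0.005 0 0.005 -1; 0 0 0 0.005 0 0.005 -1; 0 0 0 0.005 0 0.005 -1; 0 0 0 0.005 0 0.005 -1; 0 0 0 0.005 0 0.005 -1",
  "grip_force": 90
}}

```text
time: 11.7
eef_pos: [0.6046, -0.3286, 0.024]
tcp_rot: [0.566, 0.824, -0.0, 0.0]
contact_force: [-0.9, 0.1, 2.7]
opening: 0.265
finger_force: 90.1
```

To row units: -70 mm / 600 = -0.1167, -30 mm / 600 = -0.05.

>>> {"api": "send_rows", "payload": {
  "rows": "0 0 0 0 0 0 -1; 0 0 0 0 0 -0.05 -1; 0 0 0 0 0 -0.1167 -1; 0 0 0 0 0 -0.1167 -1; 0 0 0 0 0 -0.1167 -1"
}}

```text
time: 12.32
eef_pos: [0.6032, -0.3277, 0.091]
tcp_rot: [0.566, 0.824, -0.0, -0.002]
contact_force: [-0.1, 0.6, -4.3]
opening: 0.263
finger_force: 89.4
```

```bash
python3 -c "
from h import *
plan([.566,0,.1],187.3)
s=shot('side');t=shot('top')
z=lambda p,u,v,w,h,k:cv2.resize(p['color'][v:v+h,u:u+w],None,fx=k,fy=k,interpolation=cv2.INTER_CUBIC)
cv2.imwrite('pics/f.png',np.hstack([z(s,205,200,80,120,5),z(t,330,160,60,120,5)])[:,:,::-1])
"
```

```text
t 12.325 turn [-0.14 -0.15 13.75] shift [319.2  82.9  -8.3] at [ 0.6032 -0.3277  0.091 ] F [-0.1  0.6 -4.3] open 0.263 q [-0.65  0.47  1.65 -0.    1.03 -1.01]
```

View pics/f.png

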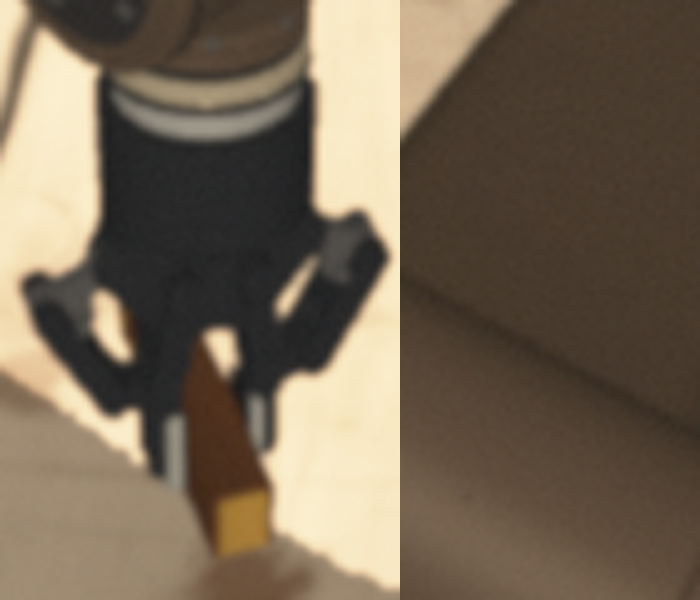

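The square is held level in the grip, with its stock end at (243,520). I'll carry it over the free board.

```bash
python3 -c "
from h import *
plan([.5693,.0012,.085],187.34)"
```

```text
t 12.425 turn [-0.2  -0.24 13.7 ] shift [318.6  86.7   6.3] at [ 0.6028 -0.3273  0.0901] F [ 0.3  0.7 -3.2] open 0.268 q [-0.65  0.47  1.65 -0.    1.03 -1.01]
```

To row units: 320 mm / 600 = 0.5333, 310 mm / 600 = 0.5167, 13.8 degrees / 90 = 0.1533.

>>> {"api": "send_rows", "payload": {
  "rows": "0 0 0.0333 0.0833 0.0217 -0.025 -1; 0 0 0.0667 0.1667 0.0433 -0.025 -1; 0 0 0.1 0.25 0.065 -0.025 -1; 0 0 0.1333 0.3333 0.0867 -0.025 -1; 0 0 0.1533 0.4167 0.1083 -0.0167 -1; 0 0 0.1533 0.4833 0.1267 0 -1; 0 0 0.1533 0.5167 0.135 0 -1; 0 0 0.1533 0.5333 0.1383 0.0067 -1"
}}

```text
time: 13.42
eef_pos: [0.5668, 0.0007, 0.089]
tcp_rot: [0.661, 0.751, -0.0, -0.0]
contact_force: [-0.6, 0.6, -2.9]
opening: 0.263
finger_force: 89.3
```

```bash
python3 -c "
from h import *
plan([.5693,.0012,.056],187.34)"
```

```text
t 13.425 turn [-0.04  0.02 -0.03] shift [ 0.2  2.6 33. ] at [0.5668 0.0007 0.089 ] F [-0.6  0.6 -2.9] open 0.263 q [-0.18  0.24  1.96 -0.    0.94 -0.3 ]
```

To row units: 40 mm / 600 = 0.0667, 2.6 mm / 600 = 0.0043.

>>> {"api": "send_rows", "payload": {
  "rows": "0 0 0 0 0.0033 0.025 -1; 0 0 0 0 0.0043 0.05 -1; 0 0 0 0 0.0043 0.0633 -1; 0 0 0 0 0.0043 0.0667 -1; 0 0 0 0 0.0043 0.0667 -1"
}}

```text
time: 14.05
eef_pos: [0.5698, -0.0001, 0.0496]
tcp_rot: [0.661, 0.75, 0.0, 0.0]
contact_force: [-1.3, 0.9, -3.3]
opening: 0.264
finger_force: 89.3
```

To row units: 5 mm / 600 = 0.0083, 3 mm / 600 = 0.005.

>>> {"api": "send_rows", "payload": {
  "rows": "0 0 0 0 0 0.005 -1; 0 0 0 0 0 0.0083 -1; 0 0 0 0 0 0.0083 -1"
}}

```text
time: 14.42
eef_pos: [0.5695, 0.0004, 0.0446]
tcp_rot: [0.661, 0.75, -0.0, -0.0]
contact_force: [-0.4, -0.7, -3.7]
opening: 0.269
finger_force: 89.3
```

```bash
python3 -c "
from h import *
plan([.5693,.0012,.042],187.34); print(ctrl.get_state()['wrist_torque'])"
```

```text
t 14.425 turn [-0.01 -0.   -0.09] shift [ 0.9 -0.1  2.6] at [5.695e-01 4.000e-04 4.460e-02] F [-0.4 -0.7 -3.7] open 0.269 q [-0.18  0.32  1.96 -0.    0.86 -0.3 ]
[-0.12246366 -0.03591047  0.06123923]
```

To row units: 3 mm / 600 = 0.005, 2 mm / 600 = 0.0033.

>>> {"api": "send_rows", "payload": {
  "rows": "0 0 0 0 0 0.0033 -1; 0 0 0 0 0 0.005 -1; 0 0 0 0 0 0.005 -1"
}}

```text
time: 14.8
eef_pos: [0.5697, 0.0003, 0.0419]
tcp_rot: [0.661, 0.75, -0.0, -0.0]
contact_force: [-1.2, 0.1, -2.0]
opening: 0.265
finger_force: 89.7
```

To row units: 14 mm / 600 = 0.0233, 12 mm / 600 = 0.02.

>>> {"api": "send_rows", "payload": {
  "rows": "0 0 0 0.005 0 0.0017 -1; 0 0 0 0.01 0 0.0017 -1; 0 0 0 0.015 0 0.0017 -1; 0 0 0 0.02 0 0.0017 -1; 0 0 0 0.0233 0 0.0017 -1; 0 0 0 0.0233 0 0.0017 -1"
}}

```text
time: 15.55
eef_pos: [0.5691, 0.014, 0.0419]
tcp_rot: [0.661, 0.75, 0.001, 0.001]
contact_force: [-0.3, -4.6, 4.8]
opening: 0.264
finger_force: 90.5
```

```bash
python3 -c "
from h import *
plan([.5693,.0012,.042],187.34); print(ctrl.get_state()['wrist_torque'])"
```

```text
t 15.55 turn [ 0.17  0.07 -0.08] shift [-12.7  -1.5  -0.1] at [0.5691 0.014  0.0419] F [-0.3 -4.6  4.8] open 0.264 q [-0.15  0.32  1.96 -0.    0.85 -0.28]
[-0.53164316 -0.01481724  0.04414818]
```

To row units: 9 mm / 600 = 0.015, 6 mm / 600 = 0.01.

>>> {"api": "send_rows", "payload": {
  "rows": "0 0 0 0.005 0 0 -1; 0 0 0 0.01 0 0 -1; 0 0 0 0.015 0 0 -1; 0 0 0 0.015 0 0 -1"
}}

```text
time: 16.05
eef_pos: [0.568, 0.0229, 0.0419]
tcp_rot: [0.661, 0.75, 0.001, 0.001]
contact_force: [0.3, -4.2, 5.6]
opening: 0.264
finger_force: 90.5
```

To row units: 4 mm / 600 = 0.0067, 2 mm / 600 = 0.0033.

>>> {"api": "send_rows", "payload": {
  "rows": "0 0 0 0.0033 0 0 -1; 0 0 0 0.0067 0 0 -1; 0 0 0 0.0067 0 0 -1"
}}

```text
time: 16.42
eef_pos: [0.5675, 0.0267, 0.0419]
tcp_rot: [0.661, 0.75, 0.001, 0.002]
contact_force: [0.4, -4.8, 4.8]
opening: 0.264
finger_force: 90.5
```

To row units: 2 mm / 600 = 0.0033, 1 mm / 600 = 0.0017.

>>> {"api": "send_rows", "payload": {
  "rows": "0 0 0 0.0017 0 0 -1; 0 0 0 0.0033 0 0 -1; 0 0 0 0.0033 0 0 -1"
}}

```text
time: 16.8
eef_pos: [0.5673, 0.0285, 0.0419]
tcp_rot: [0.661, 0.75, 0.0, 0.002]
contact_force: [0.7, -5.7, 3.9]
opening: 0.267
finger_force: 90.5
```

```bash
python3 -c "
from h import *
plan([.5655,.031,.042],187.34); print(ctrl.get_state()['wrist_torque'])
s=shot('side')
z=lambda p,u,v,w,h,k:cv2.resize(p['color'][v:v+h,u:u+w],None,fx=k,fy=k,interpolation=cv2.INTER_CUBIC)
cv2.imwrite('pics/g.png',z(s,200,130,90,120,5)[:,:,::-1])
"
```

```text
t 16.8 turn [ 0.16  0.1  -0.07] shift [ 2.7 -1.4 -0.2] at [0.5673 0.0285 0.0419] F [ 0.7 -5.7  3.9] open 0.267 q [-0.13  0.32  1.97 -0.    0.85 -0.25]
[-0.73217677 -0.05113071  0.02556975]
```

To row units: 2 mm / 600 = 0.0033, 1 mm / 600 = 0.0017.

>>> {"api": "send_rows", "payload": {
  "rows": "0 0 0 0.0017 0 0.0017 -1; 0 0 0 0.0033 0 0.0017 -1; 0 0 0 0.0033 0 0.0017 -1"
}}

```text
time: 17.23
eef_pos: [0.5674, 0.0296, 0.0418]
tcp_rot: [0.66, 0.751, -0.0, 0.002]
contact_force: [-1.0, -9.9, 8.1]
opening: 0.266
finger_force: 91.2
```

To row units: 2 mm / 600 = 0.0033, 1 mm / 600 = 0.0017.

>>> {"api": "send_rows", "payload": {
  "rows": "0 0 0 0.0017 0 0 -1; 0 0 0 0.0033 0 0 -1; 0 0 0 0.0033 0 0 -1"
}}

```text
time: 17.6
eef_pos: [0.5674, 0.0315, 0.0418]
tcp_rot: [0.66, 0.751, 0.0, 0.003]
contact_force: [0.1, -9.0, 8.2]
opening: 0.267
finger_force: 91.1
```

>>> {"api": "send_rows", "payload": {
  "rows": "0 0 0 0.0017 0 0 -1; 0 0 0 0.0033 0 0 -1; 0 0 0 0.0033 0 0 -1"
}}

```text
time: 17.98
eef_pos: [0.5674, 0.0317, 0.0419]
tcp_rot: [0.66, 0.751, -0.001, 0.004]
contact_force: [1.0, -14.9, 8.0]
opening: 0.262
finger_force: 90.9
```

To row units: 3 mm / 600 = 0.005, 2 mm / 600 = 0.0033.

>>> {"api": "send_rows", "payload": {
  "rows": "0 0 0 0.0017 0 0.0033 -1; 0 0 0 0.0033 0 0.005 -1; 0 0 0 0.0033 0 0.005 -1; 0 0 0 0.0033 0 0.005 -1"
}}

```text
time: 18.48
eef_pos: [0.5676, 0.0318, 0.0418]
tcp_rot: [0.66, 0.751, -0.003, 0.004]
contact_force: [-7.8, -21.7, 22.2]
opening: 0.266
finger_force: 93.0
```

```bash
python3 -c "
from h import *
plan([.5655,.031,.042],187.34); print(ctrl.get_state()['wrist_torque'])
s=shot('side')
z=lambda p,u,v,w,h,k:cv2.resize(p['color'][v:v+h,u:u+w],None,fx=k,fy=k,interpolation=cv2.INTER_CUBIC)
t=shot('top')
print(look(s,'upright_top'),look(t,'upright_top'),look(s,'try_square'))
cv2.imwrite('pics/g.png',np.hstack([z(s,200,130,75,115,5),z(t,195,175,75,115,5)])[:,:,::-1])
"
```

```text
t 18.475 turn [0.09 0.57 0.09] shift [-0.5 -2.2 -0.2] at [0.5676 0.0318 0.0418] F [ -7.8 -21.7  22.2] open 0.266 q [-0.12  0.32  1.96 -0.01  0.85 -0.24]
[-2.76994093  1.46487284  0.08958311]
[(0.36, array([ 0.5679, -0.0305,  0.0157]))] [(0.46, array([0.5705, 0.1376, 0.1103]))] [(0.64, array([0.5671, 0.0148, 0.043 ]))]
```

View pics/g.png

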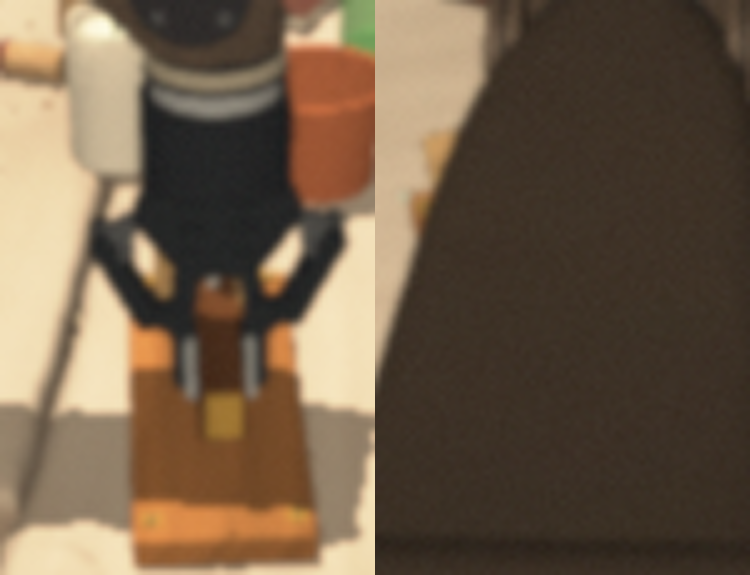

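The stock lies centred on the board, with its heel end at (223,420). The tool has tilted about 0.5° under the push, so I'll level it while keeping the press and ease the side load.

To row units: -1 mm / 600 = -0.0017, -0.5 mm / 600 = -0.0008, 0.6 degrees / 90 = 0.0067.

>>> {"api": "send_rows", "payload": {
  "rows": "0 0.0033 0 0 -0.0008 0 -1; 0 0.0067 0 0.0008 -0.0017 0.0008 -1; 0 0.0067 0 0.0008 -0.0017 0.0008 -1; 0 0.0067 0 0.0008 -0.0017 0.0008 -1"
}}

```text
time: 19.23
eef_pos: [0.5676, 0.0317, 0.0418]
tcp_rot: [0.66, 0.752, 0.001, 0.002]
contact_force: [-6.6, -21.6, 24.0]
opening: 0.266
finger_force: 93.0
```

```bash
python3 -c "
from h import *
plan([.5655,.031,.042],187.34); print(ctrl.get_state()['wrist_torque'])
t=shot('top')
print(look(t,'upright_top'))
"
```

```text
t 19.225 turn [0.23 0.07 0.13] shift [-0.5 -2.1 -0.2] at [0.5676 0.0317 0.0418] F [ -6.6 -21.6  24. ] open 0.266 q [-0.12  0.32  1.97 -0.    0.85 -0.25]
[-3.35070508  1.32478263  0.00866333]
[]
```

>>> {"api": "send_rows", "payload": {
  "rows": "0 0 0 0 0 0 -1; 0 0 0 0 0 0 -1; 0 0 0 0 0 0 -1; 0 0 0 0 0 0 -1; 0 0 0 0 0 0 -1; 0 0 0 0 0 0 -1; 0 0 0 0 0 0 -1; 0 0 0 0 0 0 -1"
}}

```text
time: 20.32
eef_pos: [0.5676, 0.0317, 0.0418]
tcp_rot: [0.66, 0.752, 0.001, 0.002]
contact_force: [-5.9, -22.0, 23.5]
opening: 0.265
finger_force: 93.0
```

```bash
python3 -c "
from h import *
plan([.5655,.031,.042],187.34); print(ctrl.get_state()['wrist_torque'])
print(ctrl.sign_off())"
```

```text
t 20.325 turn [0.23 0.07 0.12] shift [-0.4 -2.1 -0.2] at [0.5676 0.0317 0.0418] F [ -5.9 -22.   23.5] open 0.265 q [-0.12  0.32  1.97 -0.    0.85 -0.25]
[-3.31603843e+00  1.30842973e+00 -2.57916473e-03]
the job is handed in; nothing more can be done
None
```

The job is handed in at about 20 s: the cork is in the cup, and the gripper still holds the square pressed into the corner (about 22 N forward, 24 N down, steady). I judged it flush and plumb from the forces and tool tilt, because the arm hid the upright from the cameras.

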